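# Load a label roll and lock it on the spindle with the bayonet cap

## Robot

A 7-joint arm with a two-finger parallel gripper is mounted at the origin on the work surface. World frame = base frame: x ahead of the robot, y to its left, z up, the work surface at z = 0. Lengths are in mm, angles in rad, forces in N, time in s.
With the tool pointing down it reaches from about 400 to 900 mm from the base axis. Payload 5.6 kg.
Tool frame: the origin (TCP) lies on the centre line of the jaws, within the pads' length; the fingertips stand 11 mm ahead of it and the grasp point (between the pads) lies 8 mm behind it; z points along the fingers, y is the line along which they close (so a half turn about z gives the same grasp; the last joint's range is limited). The gripper opens to 92 mm and grips with 3 to 60 N. Pads are 20 mm wide; open, the fingers measure 128 mm over their backs; the gripper's body (75 mm by 189 mm) begins 69 mm behind the grasp point.
Start: joints at [-1.204, 0.468, -0.012, 1.603, 0.006, 1.071, -0.056], TCP at [259.017, 596.17, 225.592] pointing down, gripper open.
Joint ranges: [-2.53, 2.53], [-0.31, 2.02], [-1.57, 1.55], [0.28, 2.44], [-1.29, 4.43], [0.15, 1.84], [-2.92, 2.92]. Speed limits (rad/s): [2.57, 2.57, 3.14, 3.14, 3.14, 3.14, 3.14].

## Interface

Orientations are given as a rotation vector (axis times angle).
In Python, from rig import arm gives the robot as it stands. The module is installed in compiled form; this text tells all that it offers.
- The arm moves only by the tool jog_arm, never from a script. Its argument "rows" is text: rows parted by semicolons, each of 5 numbers parted by spaces: the shift along the tool's x, y, z scaled (see below), then the turn about the tool's z scaled (see below), then the opening, from 0 (shut) to 1 (fully open). A call has exactly 8 rows; each row is the pose to reach, as a shift and turn from the pose commanded when the call began, along the tool's axes at that moment; what a row does not reach only later rows make up. The controller multiplies each number of a shift by 20 cm and each number of a turn by 45 degrees. A row lasts 1/8 s, in which the tool goes at most 62.5 mm and 10.7 degrees, less where a joint would pass 70% of its speed; a pose out of reach is approached as far as the arm can. A call with a number of a shift or a turn outside -1 to 1 is refused whole. A call with a gripper value outside its range is refused whole. The fingers move at their own pace and stop on an object; "squeeze" is the grip in N (left out, the last holds). Time passes only in rows, so rows that repeat a pose let the fingers close, or fill a call up. It gives the time, the measured TCP pose, the force, the opening and the grip force at its end, in the units of the state.
- arm.sense(): the state, without advancing time (a new reading comes with each control period).
- arm.camera(name): name is "side" or "top"; returns (picture, depth): 420x560x3 uint8, red, green, blue; 420x560 float32, mm along the optical axis (not along the pixel's ray), 0 where there is no reading.
- arm.calibration(name): a dict with "intrinsics" (3x3 intrinsics, pixels), "extrinsics" (4x4, takes a point from camera to world coordinates). Camera axes: x right, y up, looking along -z (the intrinsics and any distortion apply to the point x, -y, -z); pixel columns grow to the right and rows downward; lengths in mm; the calibration is good to about 2 mm. A picture is of the moment at which its call begins. calibration takes no time and is no camera call.
- arm.sign_off(): hands the job in; it is judged then, once.
Trained networks look in the newest picture that a camera, given by its name, has taken for a name from the list of things; names that differ only in an ending like _2 or _b are one class to them, and where a whole thing is asked for, a point or a joint stands for the part that bears it (a point fixed in the world has none). Each returns a list of dicts, best first, with "score" (0 to 1); they miss things now and then, are a little off and sometimes report something else, mostly with a low value. They report only what shows in the picture. A call takes as long as a camera call. They do not tell look-alikes from the thing itself.
- arm.cut_out(camera, label): "region" (420x560 bool, what is visible of it) and "position" ([column, row] in pixels, amid what is visible of it).
- arm.tip_of(camera, label): "position" ([column, row] in pixels: a listed point, or the origin of a listed thing).
The state is a dict: "t": time; "joint_pos": joint angles; "joint_vel": joint speeds; "effort": joint torques, N m; "tool_pos": TCP position; "ee_rot": TCP orientation; "force": force on the tool from outside, world axes, zero at the start; "torque": the same for the moment, N m; "opening": opening from 0.0 (shut) to 1.0 (fully open); "grasp_force": force on a finger pad.
Only numpy, scipy, OpenCV 4.12 (cv2) and the standard library are available. Lean on these libraries where they do the work, as an engineer would, in place of code of your own. Each camera call takes 0.05 s, during which the arm holds its last target. There are 200 camera calls.

## Task

Slide the loose small label roll down over the unwinder's spindle so that it sits flat and square on the roll already there, and let go of it. Then fit the green locking cap: with its cross-pin in the spindle's slot, push it down against the spring, twist it a quarter turn clockwise (seen from above) until it stops, and finish still gripping the cap, keeping it locked down on the rolls at the end of its turn while the labels get threaded. Leave the big roll, cartons, phone and knife where they are.

Things in the scene. Friction and masses are not known exactly. Their poses are not given: they have to be found in the camera images.
- roll_new_mid (a point): The loose small label roll to load: white labels on cream backing, a ring 66 mm across, 30 mm high, with a 40 mm bore (cardboard core), about 70 g, flat on the bench. The point is the centre of the ring half-way up, 15 mm above its underside; z is the ring's axis.
- roll_on_mid (a point): Same kind of roll (66 mm across, 30 mm high, 40 mm bore), already on the spindle, lying on the black platter. The point is the centre of the ring half-way up, 15 mm below its top face, on which the new roll comes to rest.
- unwinder: Fixed dark grey box 170 (x) x 275 (y) x 45 mm high, with an upright aluminium spindle and a black, green-rimmed platter 110 mm across. The origin is on the bench, on the spindle's axis; z up. Two guide rollers, 28 mm across, reach 121 mm above the bench at (45, -125) and (-45, -160) mm.
- spindle_end (a point): Centre of the flat end face of the spindle (37 mm across, last 6 mm chamfered by 2.5 mm), 112 mm above the bench: 16 mm above the top of the roll already on, 14 mm below the top of the pile of two. x runs along the slot in it, 12 mm wide and 31 mm long; half a turn makes no difference. Below, the spindle is hollow, 30 mm across, 25 mm deep.
- lock (a point): Centre of the cap's pin when locked, on the spindle's axis, 7 mm below its end face; y runs along the locked pin, across the slot. A pin pushed in through the slot to 9 mm or more (at most 13) below the end face turns clockwise seen from above (not the other way) by a quarter turn to a stop; on easing the push the spring lifts it 2 mm into a notch here.
- platter (a joint): Spring-loaded platter under the rolls: 0 at the top, as it starts, to 0.011 m when the rolls on it are pressed fully down. It pushes up with about 5 N at 0, 10 N at 0.005 (cap locked and eased), 12 N at 0.007 (least depth at which the cap turns) and 16 N at 0.011.
- cap_grip (a point): Locking cap, loose, 120 g, standing upright with its pin in the bore of the big roll: a black disc 60 mm across, 6 mm thick, and on it an upright green wing 50 mm long, 12 mm thick, 34 mm high. The point is the middle of the wing, 22 mm above the disc's top face, 28 mm above its underside. x runs along the wing, y across its thickness, z up.
- cap_pin (a point): Centre of the cap's steel cross-pin (8 mm thick, 27 mm long, parallel to the wing, x along it), at the end of an 8 mm stem, 16 mm below the disc's underside, 44 mm below the wing's middle; the stem ends 4 mm lower. When the disc comes down on the top roll this point is 2 mm below the spindle's end face; from there on the spring resists.
- stock_mid (a point): The big label roll (yellowish labels, 100 mm across, 40 mm high, 40 mm bore, 260 g) on which the cap is parked; its centre, half-way up. A bystander.
- cartons_mid (a point): Bystander: three small white, green and pink cartons side by side, 150 (x) x 120 x 55 mm high; their centre.
- phone: Bystander: black phone lying flat, 150 (x) x 72 x 9 mm; the centre of its underside.
- knife: Bystander: yellow utility knife lying flat, 130 x 22 x 16 mm; the underside of its handle's middle, x along it to the blade.
Things that resemble listed ones, but are neither listed nor needed, are in the scene too. What is shaped like the part that bears roll_new_mid but orange is not meant.

How it is judged:
By the outcome, as a careful person would: the job done as asked, in the order asked, and still so for the second after the job is handed in, while the arm keeps its last pose, push and grip.
It also fails if it takes over 61 s, if anything falls off the work surface, if the arm or the gripper's body presses on something with over 40 N, if the wrist force passes 120 N, or if a joint passes its speed limit or range.

## Working session

There is one attempt and no reset: what is moved stays moved. The work goes in short steps, Python scripts to look and compute and a tool call to move; the robot and the scene stay as the last step left them, time stands still between calls to the robot, and variables do not carry over. Pictures are saved under pics/ and viewed, at most 10 in all, crops included, and the job is handed in when it is done.

Besides the shell and the picture viewer there is one more tool, called as name(argument=value, ...) on one line, values as JSON. jog_arm: Moves the arm, as the interface text tells. Shifts and turns lie within -1 to 1; 1 stands for 20 cm of shift or 45 degrees of turn. Its arguments: {"type":"object","properties":{"rows":{"type":"string"},"squeeze":{"type":"number"}},"required":["rows"]}

```bash
mkdir -p pics; cat > h.py <<'E'
import numpy as np, cv2
from rig import arm
from scipy.spatial.transform import Rotation as R
def shot(n):
    p,d=arm.camera(n); return p,d
def world(n,uv,depth):
    c=arm.calibration(n);K=np.array(c["intrinsics"]);E=np.array(c["extrinsics"])
    uv=np.atleast_2d(uv).astype(float);depth=np.atleast_1d(depth)
    x=(uv[:,0]-K[0,2])/K[0,0]*depth;y=(uv[:,1]-K[1,2])/K[1,1]*depth
    P=np.c_[x,-y,-depth,np.ones(len(x))]
    return (P@E.T)[:,:3]
def at_z(n,uv,z):
    a=world(n,uv,1.)[0];b=world(n,uv,1000.)[0]
    t=(z-a[2])/(b[2]-a[2]);return a+t*(b-a)
def cloud(n,d):
    v,u=np.nonzero(d>0);return np.c_[u,v],world(n,np.c_[u,v],d[v,u])
E
cat > a.py <<'E'
from h import *
s=arm.sense();print(s)
for n in("top","side"):
    p,d=shot(n);cv2.imwrite(f"pics/{n}0.png",p[:,:,::-1]);np.save(f"{n}0.npy",d);np.save(f"{n}0p.npy",p)
    c=arm.calibration(n);print(n,{k:np.round(v,3).tolist() for k,v in c.items()})
    for l in["roll_new_mid","roll_on_mid","unwinder","spindle_end","cap_grip","cap_pin","stock_mid","cartons_mid","phone","knife"]:
        for r in arm.tip_of(n,l)[:3]: print(l,np.round(r["position"],1),round(r["score"],2))
E
python3 a.py
```

```text
{'t': 0.0, 'joint_pos': array([-1.2040291 ,  0.46833075, -0.01159811,  1.60363896,  0.00601065,
        1.07141257, -0.05629786]), 'joint_vel': array([-0.00127578, -0.00017593,  0.000126  , -0.00289837,  0.00107668,
        0.00046989, -0.00080361]), 'effort': array([ 1.03622238e-03, -5.20580685e+01, -1.25059576e-02, -2.43747568e+01,
       -5.67502272e-02,  1.74712163e-02,  1.74711358e-04]), 'tool_pos': array([258.79724149, 595.63048307, 224.66412462]), 'ee_rot': array([-6.39214877e-01, -3.07564530e+00,  2.73464167e-03]), 'force': array([-0.02792724,  0.05153655, -0.02630597]), 'torque': array([-0.06728246, -0.02383262,  0.01679225]), 'grasp_force': 0.0, 'opening': 1.002109541804451}
top {'intrinsics': [[379.331, 0.0, 273.962], [0.0, 379.331, 211.107], [0.0, 0.0, 1.0]], 'extrinsics': [[0.021, 0.993, -0.113, 467.215], [-1.0, 0.021, -0.003, 144.317], [-0.0, 0.113, 0.994, 953.18], [0.0, 0.0, 0.0, 1.0]]}
roll_new_mid [139.6 249. ] 0.88
roll_new_mid [204.2 299.3] 0.75
roll_new_mid [204.7 238.4] 0.61
roll_on_mid [411.3 226.8] 0.97
unwinder [401.6 231.9] 0.91
unwinder [415.1 229.9] 0.64
spindle_end [415.  229.1] 0.9
cap_grip [267.2 237.4] 0.95
cap_grip [415.4 233.1] 0.57
cap_pin [268.4 238.7] 0.62
stock_mid [267.7 241.3] 0.8
cartons_mid [286.4 152.5] 0.97
phone [194.8 175.8] 0.89
knife [378.7 154.3] 0.94
side {'intrinsics': [[510.431, 0.0, 280.827], [0.0, 510.431, 202.493], [0.0, 0.0, 1.0]], 'extrinsics': [[0.995, 0.066, -0.074, 456.077], [-0.099, 0.663, -0.742, -666.03], [-0.0, 0.746, 0.666, 837.248], [0.0, 0.0, 0.0, 1.0]]}
roll_new_mid [245.3 152.4] 0.95
roll_new_mid [256.8 185.4] 0.57
roll_new_mid [204.7 189.4] 0.56
roll_on_mid [294.3 334.9] 0.68
unwinder [292.6 358.8] 0.64
spindle_end [293.9 322.7] 0.65
cap_grip [267.2 213.2] 0.6
cap_grip [262.5 228. ] 0.59
cap_pin [264.4 229.5] 0.82
stock_mid [264.1 230.2] 0.74
cartons_mid [361.2 231.8] 0.8
knife [396.8 327.6] 0.64
```

View pics/top0.png

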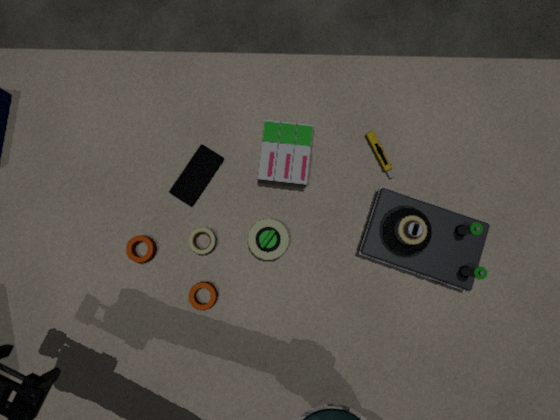

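View pics/side0.png

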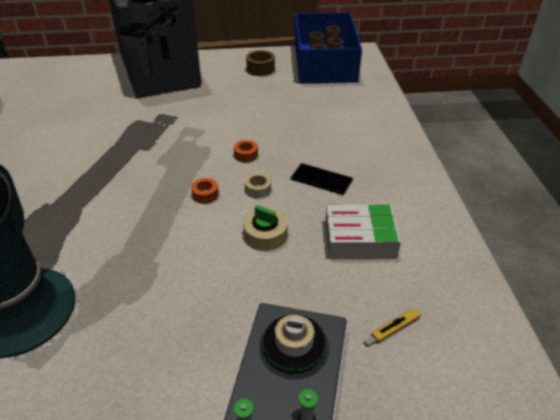

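The top view shows the white roll at about (202,241), the cap on the big roll at (268,239), and the spindle at about (413,230). The orange rings at (141,249) and (203,296) are decoys.

```bash
cat > b.py <<'E'
from h import *
from scipy.optimize import least_squares
def circ(P,r=None):
    c0=P.mean(0)
    f=lambda q:np.hypot(P[:,0]-q[0],P[:,1]-q[1])-q[2]
    return least_squares(f,[*c0,30],loss="soft_l1").x
for n in("top","side"):
    d=np.load(n+"0.npy");p=np.load(n+"0p.npy");uv,W=cloud(n,d)
    col=p[uv[:,1],uv[:,0]].astype(int)
    T={"top":dict(roll=(202,241),cap=(268,239),sp=(413,230)),"side":dict(roll=(257,184),cap=(265,225),sp=(294,330))}[n]
    for k,c in T.items():
        m=np.hypot(*(uv-c).T)<45
        P=W[m];C=col[m]
        print(n,k,"zhist",[(int(z),int(((P[:,2]>z-2)&(P[:,2]<=z+2)).sum())) for z in range(0,140,4)])
        if k=="roll":
            Q=P[(P[:,2]>24)&(P[:,2]<36)&(np.hypot(*(uv[m]-c).T)<22)]; print("annulus mean",Q.mean(0).round(1),"bbox mid",((Q.max(0)+Q.min(0))/2).round(1),np.ptp(Q,axis=0).round(1))
        if k=="cap":
            g=(C[:,1]>C[:,0]+40)&(P[:,2]>70);Q=P[g];w,v=np.linalg.eigh(np.cov(Q[:,:2].T));print("wing",len(Q),Q.mean(0).round(1),w.round(1),np.degrees(np.arctan2(v[1,1],v[0,1])).round(1),np.ptp(Q,axis=0).round(1))
            Q=P[(P[:,2]>36)&(P[:,2]<44)&~((C[:,1]>C[:,0]+40))];print("stock bbox",((Q.max(0)+Q.min(0))/2).round(1),np.ptp(Q,axis=0).round(1),Q.mean(0).round(1))
        if k=="sp":
            Q=P[(P[:,2]>107)&(P[:,2]<118)&(np.hypot(*(uv[m]-c).T)<22)];print("end",len(Q),Q.mean(0).round(1),((Q.max(0)+Q.min(0))/2).round(1),np.ptp(Q,axis=0).round(1))
            Q=P[(P[:,2]>91)&(P[:,2]<101)&(np.hypot(*(uv[m]-c).T)<26)];print("rolltop",len(Q),Q.mean(0).round(1),((Q.max(0)+Q.min(0))/2).round(1),np.ptp(Q,axis=0).round(1))
    for l,z in(("spindle_end",112),("roll_on_mid",81),("cap_grip",68),("stock_mid",20),("roll_new_mid",15)):
        for r in arm.tip_of(n,l)[:3]: print(l,at_z(n,r["position"],z).round(1),round(r["score"],2))
a,b=[cv2.resize(np.load(f"{n}0p.npy")[y-30:y+30,x-40:x+40],None,fx=7,fy=7,interpolation=cv2.INTER_CUBIC) for n,x,y in(("top",413,230),("side",294,335))]
cv2.imwrite("pics/sp.png",cv2.resize(np.hstack([a,b]),(800,300))[:,:,::-1])
E
python3 b.py
```

```text
top roll zhist [(0, 4293), (4, 1115), (8, 59), (12, 51), (16, 18), (20, 16), (24, 14), (28, 175), (32, 245), (36, 6), (40, 0), (44, 0), (48, 0), (52, 0), (56, 0), (60, 0), (64, 0), (68, 0), (72, 0), (76, 0), (80, 0), (84, 0), (88, 0), (92, 0), (96, 0), (100, 0), (104, 0), (108, 0), (112, 0), (116, 0), (120, 0), (124, 0), (128, 0), (132, 0), (136, 0)]
annulus mean [496.1 322.1  30.4] bbox mid [496.8 322.   29.6] [65.7 65.  10.9]
top cap zhist [(0, 3601), (4, 1088), (8, 6), (12, 0), (16, 0), (20, 0), (24, 0), (28, 0), (32, 0), (36, 49), (40, 624), (44, 273), (48, 232), (52, 61), (56, 1), (60, 1), (64, 1), (68, 2), (72, 1), (76, 9), (80, 90), (84, 13), (88, 0), (92, 0), (96, 0), (100, 0), (104, 0), (108, 0), (112, 0), (116, 0), (120, 0), (124, 0), (128, 0), (132, 0), (136, 0)]
wing 100 [503.1 161.2  80.3] [ 10.7 176.4] 145.2 [39.7 31.5  7.9]
stock bbox [502.5 161.   40. ] [98.8 99.2  8. ] [503.2 160.9  40.7]
top sp zhist [(0, 516), (4, 188), (8, 1), (12, 2), (16, 3), (20, 2), (24, 3), (28, 1), (32, 2), (36, 47), (40, 102), (44, 1769), (48, 1839), (52, 62), (56, 0), (60, 4), (64, 306), (
[... 1692 characters left out ...]
, 127), (44, 1595), (48, 452), (52, 2), (56, 1), (60, 38), (64, 1043), (68, 411), (72, 43), (76, 52), (80, 45), (84, 72), (88, 68), (92, 195), (96, 501), (100, 41), (104, 39), (108, 99), (112, 133), (116, 1), (120, 0), (124, 0), (128, 0), (132, 0), (136, 0)]
end 216 [ 527.8 -168.5  110.4] [ 528.  -167.   110.8] [34.4 34.9  7.6]
rolltop 707 [ 527.3 -172.3   95.1] [ 528.3 -166.1   96. ] [65.4 67.1 10. ]
spindle_end [ 528.3 -163.   112. ] 0.65
roll_on_mid [ 529.1 -166.4   81. ] 0.68
cap_grip [508.  159.1  68. ] 0.6
cap_grip [494.3 113.7  68. ] 0.59
stock_mid [499.7 154.9  20. ] 0.74
roll_new_mid [471.6 463.6  15. ] 0.95
roll_new_mid [493.7 320.8  15. ] 0.57
roll_new_mid [363.6 318.2  15. ] 0.56
```

View pics/sp.png

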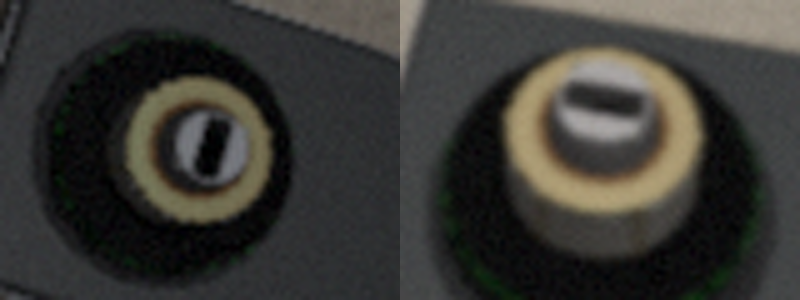

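```bash
cat >> h.py <<'E'
def go(x,y,z,psi=None):
    "scaled shift/turn from the measured pose to a target (psi: heading of tool x, deg)"
    s=arm.sense();M=R.from_rotvec(s["ee_rot"]).as_matrix()
    d=M.T@(np.array([x,y,z])-s["tool_pos"])/200
    p=np.degrees(np.arctan2(M[1,0],M[0,0]))
    t=0 if psi is None else ((p-psi+180)%360-180)/45
    print("t",round(s["t"],2),"tcp",s["tool_pos"].round(1),"psi",round(p,2),"tilt",M[:2,2].round(4),"F",s["force"].round(1),"grip",round(s["grasp_force"],1),"open",round(s["opening"]*92,1),"j",s["joint_pos"].round(2))
    print("shift",d.round(4),"turn",round(t,4))
E
cat > c.py <<'E'
from h import *
for n,c,in(("top",(413,230)),("side",(294,326))):
    p=np.load(n+"0p.npy");K=8
    g=cv2.resize(cv2.cvtColor(p,cv2.COLOR_RGB2GRAY)[c[1]-20:c[1]+20,c[0]-20:c[0]+20],None,fx=K,fy=K,interpolation=cv2.INTER_CUBIC)
    vu=np.indices(g.shape).reshape(2,-1).T
    uv=np.c_[(vu[:,1]+.5)/K-.5+c[0]-20,(vu[:,0]+.5)/K-.5+c[1]-20]
    a=world(n,uv,np.full(len(uv),1.));b=world(n,uv,np.full(len(uv),1000.));t=(112-a[:,2])/(b[:,2]-a[:,2]);W=(a+t[:,None]*(b-a))[:,:2]
    for thr in(70,85,100):
        m=((g<thr)&True).astype(np.uint8);nl,L,S,C=cv2.connectedComponentsWithStats(m)
        l=L.ravel();
        for i in range(1,nl):
            P=W[l==i];A=S[i,4]
            q=P.mean(0)
            if np.hypot(*(q-[528,-166]))<8 and len(P)>100:
                w,v=np.linalg.eigh(np.cov(P.T));print(n,thr,"slot",q.round(1),"len/wid",np.sqrt(12*w).round(1),"ang",np.degrees(np.arctan2(v[1,1],v[0,1])).round(1))
    br=(g>130);
    print("gray minmax",g.min(),g.max())
    d=np.load(n+"0.npy");uv,W=cloud(n,d);m=(W[:,2]>41)&(W[:,2]<50)&(np.hypot(W[:,0]-500,W[:,1]+230)<200)&(W[:,1]<-80)
    r=cv2.minAreaRect(W[m][:,:2].astype(np.float32));print("box",r)
go(496.4,321.5,120)
E
python3 c.py
```

```text
top 70 slot [ 528.4 -162.1] len/wid [103.1 108.3] ang 135.9
top 70 slot [ 527.9 -158.9] len/wid [34.4 40.9] ang 174.1
top 85 slot [ 528.4 -162.1] len/wid [102.4 107.5] ang 135.8
top 85 slot [ 528.  -159.2] len/wid [36.3 42.3] ang 177.5
top 100 slot [ 528.4 -162.1] len/wid [101.4 106.5] ang 135.5
top 100 slot [ 528.1 -160.3] len/wid [40.6 43.6] ang 179.1
gray minmax 0 122
box ((512.2860717773438, -215.57481384277344), (275.6883544921875, 171.9396209716797), 71.46800231933594)
side 70 slot [ 529.  -166.9] len/wid [ 8.2 24.1] ang 161.5
side 85 slot [ 528.9 -166.8] len/wid [ 9.4 25.8] ang 161.6
gray minmax 7 168
box ((518.0238037109375, -197.91212463378906), (234.6892547607422, 168.4981231689453), 72.18693542480469)
t 1.6 tcp [259.  596.2 225.6] psi 156.52 tilt [ 0.     -0.0001] F [ 0.5  0.8 -0.5] grip 0.0 open 92.5 j [-1.2   0.47 -0.01  1.6   0.01  1.07 -0.06]
shift [-1.6359 -0.7866  0.5279] turn 0
```

jog_arm(rows="-0.2 0 0 0 1;-0.4 -0.2 0 0 1;-0.6 -0.4 0 0 1;-0.8 -0.5 0 0 1;-1 -0.6 0 0 1;-1 -0.79 0 0 1;-1 -0.79 0 0 1;-1 -0.79 0 0 1")

```text
t: 2.6
tool_pos: [379.6, 372.6, 226.1]
ee_rot: [0.638, 3.076, 0.002]
force: [0.5, 0.2, 0.9]
opening: 1.001
grasp_force: 0.0
```

```bash
python3 -c "
from h import *
go(496.4,321.5,80)"
```

```text
t 2.6 tcp [379.6 372.6 226.1] psi 156.56 tilt [0.0008 0.0013] F [0.5 0.2 0.9] grip 0.0 open 92.1 j [-0.88  0.27  0.05  1.9  -0.02  0.98  0.34]
shift [-0.6373 -0.003   0.7304] turn 0
```

jog_arm(rows="-0.15 0 0.15 0 1;-0.3 0 0.3 0 1;-0.45 0 0.5 0 1;-0.6 0 0.65 0 1;-0.637 -0.003 0.73 0 1;-0.637 -0.003 0.73 0 1;-0.637 -0.003 0.73 0 1;-0.637 -0.003 0.73 0 1")

```text
t: 3.6
tool_pos: [495.9, 321.7, 81.0]
ee_rot: [0.636, 3.075, 0.003]
force: [0.4, 0.4, 0.2]
opening: 1.003
grasp_force: 0.0
```

```bash
python3 -c "
from h import *
go(496.4,321.5,16)
for n in('top','side'):
    p,d=shot(n);cv2.imwrite(f'pics/{n}1.png',p[:,:,::-1])
    np.save(n+'1.npy',d)
a=cv2.resize(cv2.imread('pics/top1.png')[190:290,140:270],None,fx=3,fy=3,interpolation=cv2.INTER_CUBIC)
b=cv2.resize(cv2.imread('pics/side1.png')[110:210,190:320],None,fx=3,fy=3,interpolation=cv2.INTER_CUBIC)
cv2.imwrite('pics/m1.png',np.hstack([a,b]))
"
```

```text
t 3.6 tcp [495.9 321.7  81. ] psi 156.62 tilt [0.0015 0.0018] F [0.4 0.4 0.2] grip 0.0 open 92.3 j [-0.69  0.55  0.08  1.86 -0.06  0.73  0.59]
shift [-0.0027 -0.0006  0.325 ] turn 0
```

View pics/m1.png

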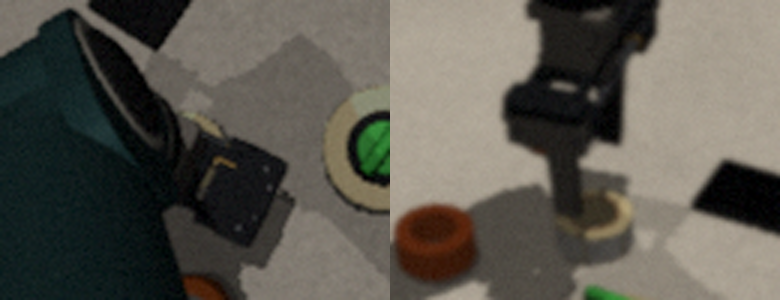

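The side crop shows the open fingers straddling the white roll at about (600,215). The grasp lines up, so I'll descend and close.

jog_arm(rows="-0.003 -0.001 0.1 0 1;-0.003 -0.001 0.2 0 1;-0.003 -0.001 0.27 0 1;-0.003 -0.001 0.32 0 1;-0.003 -0.001 0.325 0 1;-0.003 -0.001 0.325 0 0.6;-0.003 -0.001 0.325 0 0.6;-0.003 -0.001 0.325 0 0.6", squeeze=15)

```text
t: 4.7
tool_pos: [497.0, 320.2, 15.2]
ee_rot: [0.639, 3.075, 0.002]
force: [0.6, 0.7, 0.6]
opening: 0.711
grasp_force: 15.0
```

```bash
python3 -c "
from h import *
go(496.4,321.5,16)"
```

```text
t 4.7 tcp [497.  320.2  15.2] psi 156.52 tilt [0.001  0.0008] F [0.6 0.7 0.6] grip 15.0 open 65.4 j [-0.68  0.65  0.07  1.88 -0.08  0.61  0.6 ]
shift [ 0.0052  0.0049 -0.004 ] turn 0
```

jog_arm(rows="0 0 -0.1 0 0.6;0 0 -0.3 0 0.6;0 0 -0.5 0.1 0.6;-0.1 -0.15 -0.7 0.3 0.6;-0.2 -0.35 -0.78 0.5 0.6;-0.3 -0.55 -0.78 0.7 0.6;-0.35 -0.75 -0.78 0.85 0.6;-0.4 -0.9 -0.78 1 0.6")

```text
t: 5.7
tool_pos: [497.9, 121.0, 172.1]
ee_rot: [1.774, 2.592, 0.002]
force: [-0.2, 0.5, -1.0]
opening: 0.716
grasp_force: 15.0
```

```bash
python3 -c "
from h import *
go(528.2,-166.3,171.5,90)"
```

```text
t 5.7 tcp [497.9 121.  172.1] psi 111.21 tilt [0.0011 0.001 ] F [-0.2  0.5 -1. ] grip 15.0 open 65.9 j [-0.58  0.31  0.33  2.01 -0.13  0.85  0.19]
shift [-1.3943 -0.3785  0.0016] turn 0.4714
```

jog_arm(rows="-0.15 0 0 0.1 0.6;-0.35 -0.1 0 0.2 0.6;-0.55 -0.2 0 0.3 0.6;-0.75 -0.3 0 0.4 0.6;-0.9 -0.35 0 0.47 0.6;-1 -0.378 0 0.47 0.6;-1 -0.378 0 0.47 0.6;-1 -0.378 0 0.47 0.6")

```text
t: 6.7
tool_pos: [501.6, -90.1, 170.8]
ee_rot: [-2.213, -2.229, -0.001]
force: [-0.5, 0.1, -1.4]
opening: 0.714
grasp_force: 15.0
```

```bash
python3 -c "
from h import *
go(528.2,-166.3,171.5,90)"
```

```text
t 6.7 tcp [501.6 -90.1 170.8] psi 90.42 tilt [0.0003 0.0006] F [-0.5  0.1 -1.4] grip 15.0 open 65.7 j [-0.3   0.32  0.49  2.02 -0.2   0.85  0.31]
shift [-0.3821  0.13   -0.0038] turn 0.0093
```

jog_arm(rows="-0.1 0.03 0 0 0.6;-0.2 0.07 0 0 0.6;-0.3 0.1 0.05 0 0.6;-0.38 0.13 0.1 0.009 0.6;-0.382 0.13 0.15 0.009 0.6;-0.382 0.13 0.16 0.009 0.6;-0.382 0.13 0.16 0.009 0.6;-0.382 0.13 0.16 0.009 0.6")

```text
t: 7.7
tool_pos: [528.0, -166.6, 138.9]
ee_rot: [2.221, 2.221, 0.001]
force: [-0.0, 0.4, -0.5]
opening: 0.712
grasp_force: 15.0
```

```bash
cat > e.py <<'E'
from h import *
go(528.2,-166.3,140,90)
for n in('top','side'):
    p,d=shot(n);np.save(n+'2.npy',d);np.save(n+'2p.npy',p)
    cv2.imwrite(f'pics/{n}2.png',p[:,:,::-1])
    uv,W=cloud(n,d)
    for lo,hi in((148,162),(128,150)):
        m=(W[:,2]>lo)&(W[:,2]<hi)&(np.hypot(W[:,0]-528,W[:,1]+166)<36);Q=W[m];C=p[uv[m][:,1],uv[m][:,0]].astype(int)
        k=(C[:,0]>110);Q=Q[k]
        if len(Q):print(n,lo,len(Q),Q.min(0).round(1),Q.max(0).round(1),Q.mean(0).round(1))
a=cv2.resize(cv2.imread('pics/top2.png')[170:290,340:480],(400,343),interpolation=cv2.INTER_CUBIC)
b=cv2.resize(cv2.imread('pics/side2.png')[240:360,230:370],(400,343),interpolation=cv2.INTER_CUBIC)
cv2.imwrite('pics/m2.png',np.hstack([a,b]))
E
python3 e.py
```

```text
t 7.7 tcp [ 528.  -166.6  138.9] psi 90.01 tilt [0.0007 0.0002] F [-0.   0.4 -0.5] grip 15.0 open 65.5 j [-0.14  0.44  0.49  1.94 -0.27  0.83  0.49]
shift [ 0.0017  0.0011 -0.0053] turn 0.0002
top 148 2 [ 547.7 -154.5  153.3] [ 549.8 -154.4  153.7] [ 548.8 -154.4  153.5]
side 148 280 [ 497.5 -200.9  148.7] [ 557.  -136.7  156.5] [ 533.4 -174.1  152.7]
side 128 14 [ 520.4 -199.4  147.9] [ 549.9 -141.8  150. ] [ 537.  -189.1  149.3]
```

View pics/m2.png

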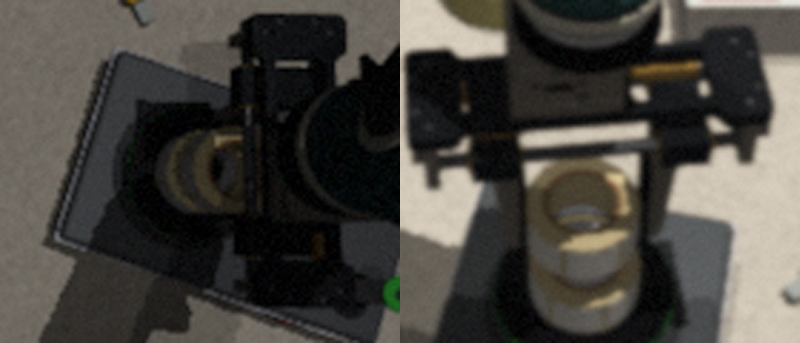

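```bash
cat > f.py <<'E'
from h import *
from scipy.optimize import minimize
def ann(n,tag,z,half,c=(528,-166.5),ri=20,ro=33):
    d=np.load(f"{n}{tag}.npy");p=np.load(f"{n}{tag}p.npy");uv,W=cloud(n,d)
    # colour-bright pixels projected on the plane z, depth only gates
    m=(np.abs(W[:,2]-z)<half)&(np.hypot(W[:,0]-c[0],W[:,1]-c[1])<40)
    P=np.array([at_z(n,q,z)[:2] for q in uv[m]])
    def f(q):
        r=np.hypot(*(P-q).T);e=np.maximum(r-ro,0)+np.maximum(ri-r,0);return np.minimum(e,4).sum()/len(P)
    best=min((f(np.array([c[0]+i,c[1]+j])),i,j) for i in np.arange(-6,6.1,.5) for j in np.arange(-6,6.1,.5))
    r=minimize(f,[c[0]+best[1],c[1]+best[2]],method="Nelder-Mead");print(n,tag,z,len(P),r.x.round(2),round(r.fun,3))
ann("side","0",96,5);ann("top","0",96,5);ann("side","0",112,4,ri=0,ro=17.5)
ann("side","2",154,5);ann("side","2",154,3)
ann("side","0",30,4,c=(496,321));ann("top","0",30,4,c=(496,321))
E
python3 f.py
```

```text
side 0 96 707 [ 528.03 -167.3 ] 0.489
top 0 96 464 [ 528.67 -166.19] 0.211
side 0 112 193 [ 527.52 -168.07] 0.019Traceback (most recent call last):
  File "f.py", line 13, in <module>
    ann("side","2",154,5);ann("side","2",154,3)
    ~~~^^^^^^^^^^^^^^^^^^
  File "f.py", line 7, in ann
    P=np.array([at_z(n,q,z)[:2] for q in uv[m]])
                ~~~~^^^^^^^
  File "h.py", line 13, in at_z
    a=world(n,uv,1.)[0];b=world(n,uv,1000.)[0]
      ~~~~~^^^^^^^^^
  File "h.py", line 7, in world
    c=arm.calibration(n);K=np.array(c["intrinsics"]);E=np.array(c["extrinsics"])
ValueError: time passes only in moves, steps and waits
```

```bash
sed -i 's/^def world/from functools import lru_cache\n@lru_cache\ndef cal(n): return arm.calibration(n)\ndef world/; s/c=arm.calibration(n);K/c=cal(n);K/' h.py; python3 f.py
```

```text
side 0 96 707 [ 528.03 -167.3 ] 0.489
top 0 96 464 [ 528.67 -166.19] 0.211
side 0 112 193 [ 527.52 -168.07] 0.019
side 2 154 778 [ 525.57 -169.42] 0.165
side 2 154 659 [ 525.41 -168.71] 0.111
side 0 30 252 [495.05 319.8 ] 0.161
top 0 30 380 [496.4  322.52] 0.023
```

```bash
sed -i 's/    P=np.array/    C=p[uv[:,1],uv[:,0]].astype(int);m\&=(C[:,0]>C[:,2]+18)\&(C[:,0]>60)\n    P=np.array/' f.py; cat >> f.py <<'E'
for n,tag,z in(("side","0",96),("side","2",154)):
    # rectify onto plane z, 0.5 mm/px, up=+y
    X,Y=np.meshgrid(np.arange(488,568,.25),np.arange(-126,-206,-.25))
    Ei=np.linalg.inv(np.array(cal(n)["extrinsics"]));K=np.array(cal(n)["intrinsics"])
    q=np.stack([X,Y,np.full_like(X,z),np.ones_like(X)],-1)@Ei.T
    u=(-q[...,0]/q[...,2]*K[0,0]+K[0,2]).astype(np.float32);v=(q[...,1]/q[...,2]*K[1,1]+K[1,2]).astype(np.float32)
    im=cv2.remap(np.load(f"{n}{tag}p.npy"),u,v,cv2.INTER_CUBIC)[:,:,::-1].copy()
    im=np.clip(im*1.5,0,255).astype(np.uint8)
    c=int((528-488)*4),int((-126+167)*4)
    for r in(20,33):cv2.circle(im,c,r*4,(0,0,255),1)
    cv2.imwrite(f"pics/r{tag}.png",im)
cv2.imwrite("pics/rr.png",np.hstack([cv2.imread("pics/r0.png"),cv2.imread("pics/r2.png")]))
E
python3 f.py
```

```text
side 0 96 611 [ 528.41 -166.88] 0.076
top 0 96 365 [ 528.77 -166.62] 0.0
side 0 112 18 [ 527.5 -166. ] 0.0
side 2 154 662 [ 525.24 -169.49] 0.051
side 2 154 576 [ 524.79 -169.04] 0.02
side 0 30 245 [495.15 320.01] 0.089
top 0 30 323 [496.87 322.72] 0.004
```

View pics/rr.png

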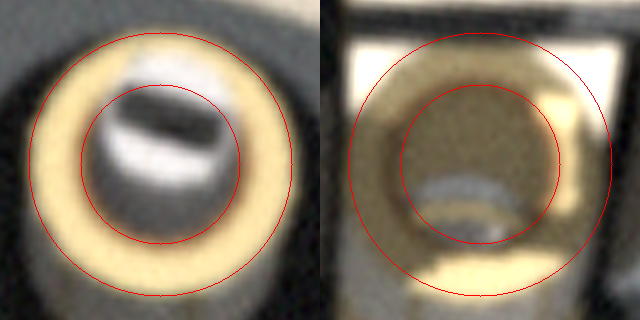

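The rectified side view (right half) shows the held ring about 2 mm left and 1 mm below the spindle circle. I'll correct that and descend gently.

jog_arm(rows="0.005 0.009 0 0 0.6;0.005 0.009 0.02 0 0.6;0.005 0.009 0.045 0 0.6;0.005 0.009 0.06 0 0.6;0.005 0.009 0.075 0 0.6;0.005 0.009 0.09 0 0.6;0.005 0.009 0.1 0 0.6;0.005 0.009 0.1 0 0.6")

```text
t: 8.8
tool_pos: [529.4, -166.2, 118.4]
ee_rot: [-2.222, -2.221, 0.0]
force: [0.6, -0.7, -1.1]
opening: 0.716
grasp_force: 15.0
```

```bash
python3 -c "
from h import *
go(530,-165.5,111.5,90);print(arm.sense()['torque'].round(2))"
```

```text
t 8.8 tcp [ 529.4 -166.2  118.4] psi 89.96 tilt [-0.0003  0.    ] F [ 0.6 -0.7 -1.1] grip 15.0 open 65.9 j [-0.13  0.47  0.47  1.95 -0.3   0.79  0.51]
shift [0.0033 0.0028 0.0347] turn -0.0008
[-0.05  0.04  0.01]
```

jog_arm(rows="0 0 0.01 0 0.6;0 0 0.02 0 0.6;0 0 0.028 0 0.6;0 0 0.034 0 0.6;0 0 0.036 0 0.6;0 0 0.036 0 0.6;0 0 0.036 0 0.6;0 0 0.036 0 0.6")

```text
t: 9.8
tool_pos: [529.6, -166.2, 111.4]
ee_rot: [2.222, 2.221, 0.0]
force: [0.1, -0.4, -0.3]
opening: 0.712
grasp_force: 15.0
```

```bash
python3 -c "
from h import *
go(530,-165.5,111.5,90);print(arm.sense()['torque'].round(2))"
```

```text
t 9.8 tcp [ 529.6 -166.2  111.4] psi 89.96 tilt [0.0001 0.    ] F [ 0.1 -0.4 -0.3] grip 15.0 open 65.5 j [-0.12  0.48  0.47  1.95 -0.3   0.77  0.52]
shift [ 0.0033  0.0022 -0.0003] turn -0.0008
[-0.08  0.09 -0.01]
```

jog_arm(rows="0 0 0.004 0 0.6;0 0 0.008 0 0.6;0 0 0.008 0 0.8;0 0 0.008 0 1;0 0 0.008 0 1;0 0 0.008 0 1;0 0 -0.1 0 1;0 0 -0.25 0 1")

```text
t: 10.8
tool_pos: [528.8, -166.1, 161.2]
ee_rot: [-2.221, -2.219, 0.002]
force: [-0.2, 0.0, 0.1]
opening: 1.001
grasp_force: 0.0
```

jog_arm(rows="0 0 -0.2 0 1;0.2 0 -0.2 0 1;0.4 0 -0.2 0 1;0.6 0 -0.2 -0.1 1;0.8 0 -0.2 -0.3 1;1 -0.05 -0.2 -0.5 1;1 -0.1 -0.2 -0.7 1;1 -0.12 -0.2 -0.9 1")

```text
t: 11.8
tool_pos: [505.1, 34.5, 201.4]
ee_rot: [-1.307, -2.857, -0.0]
force: [-0.4, -0.5, 1.0]
opening: 0.999
grasp_force: 0.0
```

```bash
cat > g.py <<'E'
from h import *
go(503.5,160,110,144)
for n in('top','side'):
    p,d=shot(n);np.save(n+'3.npy',d);np.save(n+'3p.npy',p);cv2.imwrite(f'pics/{n}3.png',p[:,:,::-1])
a=cv2.resize(cv2.imread('pics/top3.png')[170:290,340:480],(400,343),interpolation=cv2.INTER_CUBIC)
b=cv2.resize(cv2.imread('pics/side3.png')[240:360,230:370],(400,343),interpolation=cv2.INTER_CUBIC)
cv2.imwrite('pics/m3.png',np.hstack([a,b]))
for n in('top','side'):
    uv,W=cloud(n,np.load(n+'3.npy'));Q=W[(np.abs(W[:,2]-126)<6)&(np.hypot(W[:,0]-528,W[:,1]+166)<40)]
    if len(Q)>20:
        print(n,len(Q),((Q.max(0)+Q.min(0))/2).round(1),np.ptp(Q,axis=0).round(1),"plane",np.linalg.lstsq(np.c_[Q[:,:2]-[528,-166],np.ones(len(Q))],Q[:,2],rcond=None)[0].round(4))
E
python3 g.py
```

```text
t 11.8 tcp [505.1  34.5 201.4] psi 130.84 tilt [-0.0002  0.0001] F [-0.4 -0.5  1. ] grip 0.0 open 91.9 j [-0.41  0.25  0.32  1.99 -0.1   0.91  0.68]
shift [0.4797 0.4043 0.4569] turn -0.2924
top 33 [ 536.8 -192.1  127.1] [32.7 10.6  5.2] plane [-5.42000e-02  1.17700e-01  1.30768e+02]
side 760 [ 527.1 -167.7  124.7] [66.2 67.3  9.3] plane [-2.000000e-04  4.400000e-03  1.247124e+02]
```

View pics/m3.png

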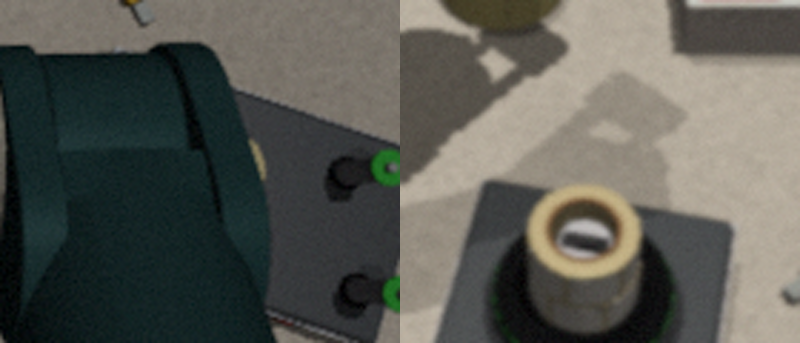

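The roll sits flat, level and concentric; the slot shows at about (585,240) in the right half. Next is the cap.

jog_arm(rows="0.1 0.1 0 0 1;0.2 0.2 0.1 -0.1 1;0.3 0.3 0.2 -0.2 1;0.4 0.4 0.3 -0.292 0.7;0.48 0.404 0.4 -0.292 0.6;0.48 0.404 0.457 -0.292 0.6;0.48 0.404 0.457 -0.292 0.6;0.48 0.404 0.457 -0.292 0.6")

```text
t: 12.9
tool_pos: [505.9, 158.5, 110.7]
ee_rot: [0.984, 2.982, 0.001]
force: [0.6, -0.2, 0.4]
opening: 0.604
grasp_force: 0.0
```

```bash
python3 -c "
from h import *
go(503.5,160.3,61,144)"
```

```text
t 12.9 tcp [505.9 158.5 110.7] psi 143.47 tilt [0.0015 0.0001] F [ 0.6 -0.2  0.4] grip 0.0 open 55.6 j [-0.53  0.42  0.2   2.   -0.12  0.73  0.68]
shift [1.520e-02 1.000e-04 2.484e-01] turn -0.0119
```

jog_arm(rows="0.015 0 0.06 -0.01 0.6;0.015 0 0.12 -0.01 0.6;0.015 0 0.18 -0.01 0.6;0.015 0 0.23 -0.01 0.6;0.015 0 0.248 -0.01 0.6;0.015 0 0.248 -0.01 0.6;0.015 0 0.248 -0.01 0.4;0.015 0 0.248 -0.01 0.3", squeeze=10)

```text
t: 13.9
tool_pos: [502.7, 161.2, 60.8]
ee_rot: [0.969, 2.988, 0.001]
force: [-0.1, -0.2, -1.4]
opening: 0.405
grasp_force: 0.0
```

```bash
python3 -c "
from h import *
go(503.5,160.3,61,144)"
```

```text
t 13.9 tcp [502.7 161.2  60.8] psi 144.05 tilt [0.0007 0.0003] F [-0.1 -0.2 -1.4] grip 0.0 open 37.3 j [-0.52  0.5   0.18  2.03 -0.15  0.63  0.7 ]
shift [-0.0061 -0.0014 -0.0011] turn 0.0012
```

jog_arm(rows="-0.003 0 0 0 0.2;-0.003 0 0 0 0.05;-0.003 0 0 0 0;-0.003 0 0 0 0;-0.003 0 0 0 0;-0.003 0 0 0 0;-0.003 0 0 0 0;-0.003 0 0 0 0", squeeze=45)

```text
t: 14.9
tool_pos: [503.2, 160.9, 60.6]
ee_rot: [0.969, 2.988, 0.001]
force: [1.4, 0.7, 2.4]
opening: 0.125
grasp_force: 45.0
```

```bash
python3 -c "
from h import *
go(503.5,160.3,200,161.5)"
```

```text
t 14.9 tcp [503.2 160.9  60.6] psi 144.05 tilt [0.0007 0.0003] F [1.4 0.7 2.4] grip 45.0 open 11.5 j [-0.52  0.5   0.18  2.02 -0.15  0.63  0.7 ]
shift [-0.0032 -0.0012 -0.6971] turn -0.3877
```

jog_arm(rows="0 0 -0.05 0 0;0 0 -0.15 0 0;0 0 -0.3 0 0;0 0 -0.45 0 0;-0.1 -0.15 -0.6 -0.1 0;-0.25 -0.35 -0.7 -0.25 0;-0.45 -0.55 -0.7 -0.388 0;-0.6 -0.7 -0.7 -0.388 0")

```text
t: 15.9
tool_pos: [517.2, -25.7, 201.1]
ee_rot: [0.506, 3.101, -0.0]
force: [-0.2, 0.2, -1.4]
opening: 0.125
grasp_force: 45.0
```

```bash
python3 -c "
from h import *
go(529.6,-166,200,161.5)"
```

```text
t 15.9 tcp [517.2 -25.7 201.1] psi 161.46 tilt [-0.     -0.0001] F [-0.2  0.2 -1.4] grip 45.0 open 11.5 j [-0.23  0.27  0.26  1.96 -0.09  0.92  1.32]
shift [-0.2817 -0.6455  0.0055] turn -0.001
```

jog_arm(rows="-0.05 -0.15 0 0 0;-0.12 -0.3 0 0 0;-0.2 -0.45 0 0 0;-0.25 -0.57 0.03 0 0;-0.282 -0.645 0.06 0 0;-0.282 -0.645 0.1 0 0;-0.282 -0.645 0.1 0 0;-0.282 -0.645 0.1 0 0")

```text
t: 16.9
tool_pos: [530.6, -162.0, 180.4]
ee_rot: [-0.502, -3.101, -0.001]
force: [-0.3, -0.3, -2.2]
opening: 0.127
grasp_force: 45.0
```

```bash
cat > k.py <<'E'
from h import *
go(529.6,-166,165,161.5)
for n in('top','side'):
    p,d=shot(n);np.save(n+'4.npy',d);np.save(n+'4p.npy',p);cv2.imwrite(f'pics/{n}4.png',p[:,:,::-1])
s=cv2.imread('pics/side4.png')[230:360,225:375]
cv2.imwrite('pics/m4.png',np.clip(cv2.resize(s,(690,598),interpolation=cv2.INTER_CUBIC)*1.5,0,255))
E
python3 k.py
```

```text
t 16.9 tcp [ 530.6 -162.   180.4] psi 161.62 tilt [-0.0002  0.0006] F [-0.3 -0.3 -2.2] grip 45.0 open 11.7 j [-0.02  0.36  0.31  1.9  -0.14  0.9   1.62]
shift [-0.0018 -0.0207  0.0768] turn 0.0026[ WARN:0@0.967] global loadsave.cpp:1063 imwrite_ Unsupported depth image for selected encoder is fallbacked to CV_8U.
```

View pics/m4.png

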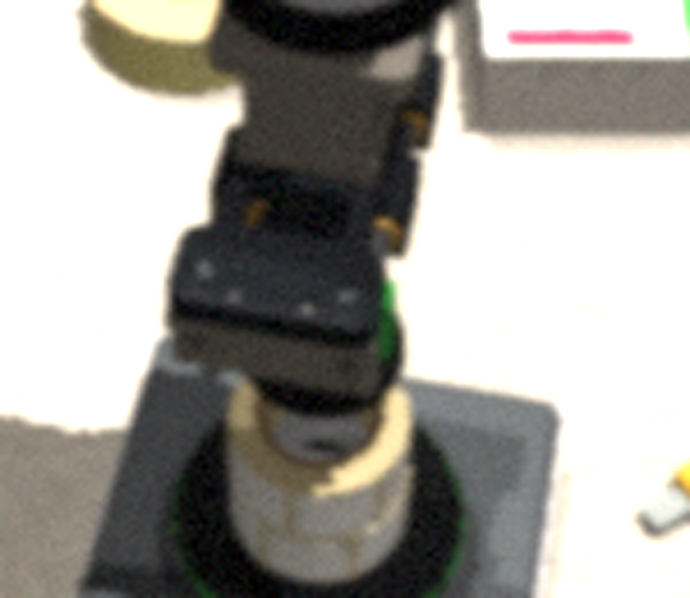

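The side crop shows the cap hanging upright over the rolls, with the disc's right edge at about (400,340) and the bore at (320,430). I'll measure the disc relative to the spindle in the same camera.

```bash
cat > l.py <<'E'
from h import *
from scipy.optimize import least_squares
s=arm.sense();z=s["tool_pos"][2]
uv,W=cloud("side",np.load("side4.npy"))
zt=z-14.6
Ei=np.linalg.inv(np.array(cal("side")["extrinsics"]));K=np.array(cal("side")["intrinsics"])
p=np.load("side4p.npy");g=cv2.cvtColor(p,cv2.COLOR_RGB2GRAY)
m=(W[:,2]>zt-9)&(W[:,2]<zt+3)&(np.hypot(W[:,0]-529,W[:,1]+166)<42)
Q=W[m];print(len(Q),Q.min(0).round(1),Q.max(0).round(1))
# outermost points per bearing about the guess
c=np.array([529,-166.]);b=np.degrees(np.arctan2(Q[:,1]-c[1],Q[:,0]-c[0]));r=np.hypot(*(Q[:,:2]-c).T)
for k in range(-180,180,15):
    i=(b>=k)&(b<k+15)
    if i.sum()>3: print(k,i.sum(),np.sort(r[i])[-3:].round(1),Q[i][np.argmax(r[i]),2].round(1))
E
python3 l.py
```

```text
206 [ 500.5 -193.   159.4] [ 557.3 -156.6  169. ]
-165 9 [29.2 29.5 29.6] 160.6
-150 21 [29.1 29.2 29.9] 163.8
-135 25 [28.2 28.3 28.4] 164.6
-120 26 [27.6 27.7 27.7] 161.1
-105 25 [27.1 27.4 27.7] 165.3
-90 20 [26.7 26.8 26.8] 163.9
-75 15 [26.9 26.9 27.2] 165.2
-60 10 [27.2 27.2 27.6] 163.5
-45 19 [27.  27.3 27.8] 164.7
-30 15 [27.  27.7 27.7] 165.1
-15 11 [27.3 27.4 27.4] 165.1
0 9 [27.8 28.1 28.7] 165.1
```

```bash
python3 -c "
from h import *
go(530.5,-166,157,161.5)"
```

```text
t 17.0 tcp [ 530.7 -162.4  180.6] psi 161.59 tilt [0.0004 0.0003] F [-0.3 -0.4 -1.6] grip 45.0 open 11.4 j [-0.02  0.36  0.31  1.9  -0.14  0.9   1.62]
shift [-0.0048 -0.0173  0.1182] turn 0.0019
```

jog_arm(rows="-0.005 -0.018 0 0 0;-0.005 -0.018 0.03 0.002 0;-0.005 -0.018 0.06 0.002 0;-0.005 -0.018 0.09 0.002 0;-0.005 -0.018 0.115 0.002 0;-0.005 -0.018 0.118 0.002 0;-0.005 -0.018 0.118 0.002 0;-0.005 -0.018 0.118 0.002 0")

```text
t: 18.0
tool_pos: [530.4, -167.1, 157.0]
ee_rot: [0.507, 3.1, 0.0]
force: [0.0, -0.3, -1.1]
opening: 0.128
grasp_force: 45.0
```

```bash
python3 -c "
from h import *
go(530.5,-166,144,161.5)"
```

```text
t 18.0 tcp [ 530.4 -167.1  157. ] psi 161.42 tilt [ 0.0005 -0.0001] F [ 0.  -0.3 -1.1] grip 45.0 open 11.7 j [-0.    0.4   0.31  1.91 -0.16  0.85  1.63]
shift [0.0013 0.0051 0.0651] turn -0.0018
```

jog_arm(rows="0.001 0.004 0 0 0;0.001 0.004 0.01 0 0;0.001 0.004 0.018 0 0;0.001 0.004 0.026 0 0;0.001 0.004 0.034 0 0;0.001 0.004 0.042 0 0;0.001 0.004 0.046 0 0;0.001 0.004 0.046 0 0")

```text
t: 19.0
tool_pos: [530.3, -166.2, 147.5]
ee_rot: [-0.507, -3.1, -0.0]
force: [-0.2, -0.6, -1.5]
opening: 0.128
grasp_force: 45.0
```

```bash
python3 -c "
from h import *
go(530.5,-166,141,161.5);print(arm.sense()['torque'].round(2))"
```

```text
t 19.0 tcp [ 530.3 -166.2  147.5] psi 161.42 tilt [-0.      0.0001] F [-0.2 -0.6 -1.5] grip 45.0 open 11.8 j [-0.    0.41  0.3   1.92 -0.16  0.83  1.64]
shift [-0.0007  0.001   0.0327] turn -0.0018
[-0.01  0.04 -0.04]
```

jog_arm(rows="0 0 0.008 0 0;0 0 0.016 0 0;0 0 0.024 0 0;0 0 0.032 0 0;0 0 0.04 0 0;0 0 0.047 0 0;0 0 0.051 0 0;0 0 0.051 0 0", squeeze=58)

```text
t: 20.0
tool_pos: [530.6, -166.3, 138.8]
ee_rot: [0.507, 3.1, 0.001]
force: [-2.9, 1.1, 11.6]
opening: 0.126
grasp_force: 58.0
```

```bash
python3 -c "
from h import *
go(530.5,-166,137.6,161.5);print(arm.sense()['torque'].round(2))"
```

```text
t 20.0 tcp [ 530.6 -166.3  138.8] psi 161.42 tilt [0.0009 0.0003] F [-2.9  1.1 11.6] grip 58.0 open 11.6 j [ 0.    0.42  0.3   1.93 -0.17  0.82  1.64]
shift [0.001  0.0011 0.0061] turn -0.0018
[0.31 0.95 0.04]
```

jog_arm(rows="0 0 0.004 0 0;0 0 0.007 0 0;0 0 0.007 0.1 0;0 0 0.007 0.25 0;0 0 0.007 0.4 0;0 0 0.007 0.6 0;0 0 0.007 0.8 0;0 0 0.007 1 0")

```text
t: 21.0
tool_pos: [532.6, -166.8, 138.3]
ee_rot: [1.658, 2.663, 0.003]
force: [-0.5, 0.8, 13.3]
opening: 0.125
grasp_force: 58.0
```

```bash
python3 -c "
from h import *
go(530.5,-166,137.6,71.5);print(arm.sense()['torque'].round(2))"
```

```text
t 21.0 tcp [ 532.6 -166.8  138.3] psi 116.18 tilt [ 0.0052 -0.0009] F [-0.5  0.8 13.3] grip 58.0 open 11.5 j [-0.14  0.45  0.49  1.93 -0.28  0.82  0.95]
shift [ 0.0081 -0.0079  0.0033] turn 0.9928
[0.03 0.22 0.19]
```

jog_arm(rows="0 0 0 0.15 0;0 0 0 0.3 0;0 0 0 0.45 0;0 0 0 0.6 0;0 0 0 0.75 0;0 0 0 0.9 0;0 0 0 1 0;0 0 0 1 0")

```text
t: 22.0
tool_pos: [531.1, -166.4, 137.9]
ee_rot: [2.55, 1.833, 0.003]
force: [-4.5, 1.1, 15.7]
opening: 0.129
grasp_force: 58.0
```

```bash
python3 -c "
from h import *
go(530.5,-166,141.6,71.5);print(arm.sense()['torque'].round(2))"
```

```text
t 22.0 tcp [ 531.1 -166.4  137.9] psi 71.43 tilt [0.0017 0.0004] F [-4.5  1.1 15.7] grip 58.0 open 11.8 j [-0.29  0.48  0.68  1.94 -0.4   0.85  0.29]
shift [ 0.0011 -0.0035 -0.0185] turn -0.0017
[0.27 1.18 0.08]
```

jog_arm(rows="0 0 0 0.03 0;0 0 0 0.05 0;0 0 0 0.07 0;0 0 0 0.09 0;0 0 0 0.11 0;0 0 0 0.11 0;0 0 0 0.11 0;0 0 0 0.11 0")

```text
t: 23.0
tool_pos: [530.5, -166.0, 137.8]
ee_rot: [-2.626, -1.723, -0.002]
force: [-6.3, 3.7, 16.3]
opening: 0.13
grasp_force: 58.0
```

```bash
python3 -c "
from h import *
go(530.5,-166,141.6,71.5);print(arm.sense()['torque'].round(2))"
```

```text
t 23.0 tcp [ 530.5 -166.   137.8] psi 66.54 tilt [0.0005 0.0016] F [-6.3  3.7 16.3] grip 58.0 open 11.9 j [-0.3   0.49  0.7   1.95 -0.42  0.86  0.21]
shift [-0.0001  0.0001 -0.0189] turn -0.1103
[0.43 1.53 0.17]
```

```bash
cat > w.py <<'E'
from h import *
go(530.5,-166,141.6,71.5)
for n in('top','side'):
    p,d=shot(n);np.save(n+'5.npy',d);np.save(n+'5p.npy',p);cv2.imwrite(f'pics/{n}5.png',p[:,:,::-1])
    uv,W=cloud(n,d);C=p[uv[:,1],uv[:,0]].astype(int)
    m=(C[:,1]>C[:,0]+25)&(C[:,1]>C[:,2]+15)&(W[:,2]>125)&(np.hypot(W[:,0]-530,W[:,1]+166)<40);Q=W[m]
    if len(Q)>5:
        w,v=np.linalg.eigh(np.cov(Q[:,:2].T));print(n,len(Q),Q.min(0).round(1),Q.max(0).round(1),Q.mean(0).round(1),np.degrees(np.arctan2(v[1,1],v[0,1])).round(1))
        T=Q[Q[:,2]>Q[:,2].max()-8];print("mid of top",T.mean(0).round(1),len(T),"bearing",np.degrees(np.arctan2(*(T.mean(0)[:2]-[528.1,-167.2])[::-1])).round(1))
a=cv2.imread('pics/side5.png')[220:360,220:370];cv2.imwrite('pics/m5.png',np.clip(cv2.resize(a,(642,599),interpolation=cv2.INTER_CUBIC)*1.5,0,255).astype(np.uint8))
E
python3 w.py
```

```text
t 23.0 tcp [ 530.5 -166.   137.8] psi 66.54 tilt [0.0005 0.0016] F [-6.3  3.7 16.3] grip 58.0 open 11.9 j [-0.3   0.49  0.7   1.95 -0.42  0.86  0.21]
shift [-0.0001  0.0001 -0.0189] turn -0.1103
side 221 [ 508.6 -192.2  125. ] [ 540.9 -153.7  175.1] [ 523.4 -181.2  145.5] 71.7
mid of top [ 530.4 -177.9  175.1] 1 bearing -77.7
```

View pics/m5.png

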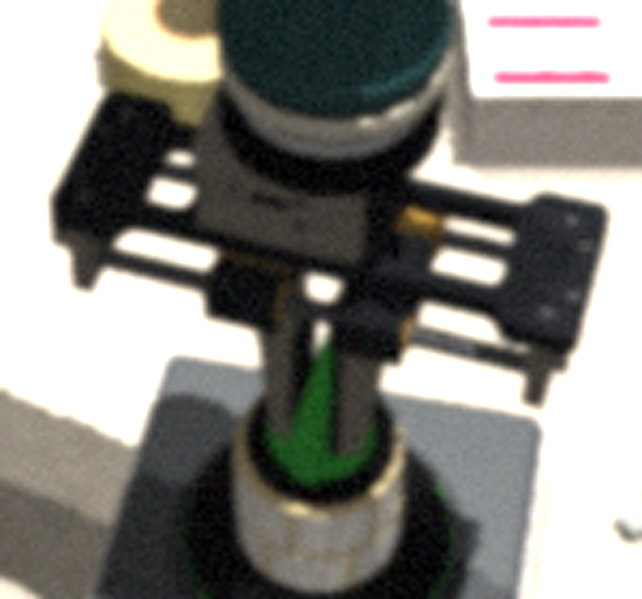

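The picture shows the cap pressed flat on the pile, with the green wing tip at about (310,450) facing the camera. I'll check the wing's angle numerically.

```bash
python3 -c "
from h import *
d=np.load('side5.npy');p=np.load('side5p.npy');uv,W=cloud('side',d);C=p[uv[:,1],uv[:,0]].astype(int)
m=(C[:,1]>C[:,0]+25)&(C[:,1]>C[:,2]+15)&(W[:,2]>125)&(np.hypot(W[:,0]-530,W[:,1]+166)<40)
for lo,hi in((125,130),(130,135),(135,140),(140,145),(145,150),(150,155),(155,160)):
    Q=W[m&(W[:,2]>=lo)&(W[:,2]<hi)]
    if len(Q)>3:
        e=Q.mean(0)[:2]-[528.1,-167.2];print(lo,len(Q),Q.mean(0).round(1),Q.min(0)[:2].round(1),Q.max(0)[:2].round(1),np.degrees(np.arctan2(e[1],e[0])).round(1)+180)
"
```

```text
125 44 [ 523.3 -181.9  126.5] [ 508.6 -191.1] [ 540.9 -170.9] 71.8
130 16 [ 520.1 -188.5  132.2] [ 515.3 -191.8] [ 527.4 -183.2] 69.4
135 12 [ 522.2 -188.7  137.4] [ 515.4 -191.6] [ 529.4 -178.8] 74.5
140 20 [ 521.7 -188.2  142.2] [ 515.4 -192.2] [ 529.3 -178.9] 73.1
145 14 [ 520.8 -189.   147.7] [ 515.2 -191.2] [ 526.9 -185. ] 71.4
150 32 [ 523.  -183.8  153.4] [ 515.3 -191.1] [ 529.6 -158. ] 73.0
155 82 [ 525.1 -174.3  156.5] [ 516.8 -189.7] [ 532.2 -153.7] 66.9
```

jog_arm(rows="0 0 -0.003 0 0;0 0 -0.006 0 0;0 0 -0.009 0 0;0 0 -0.012 0 0;0 0 -0.015 0 0;0 0 -0.018 0 0;0 0 -0.02 0 0;0 0 -0.02 0 0")

```text
t: 24.1
tool_pos: [530.4, -166.0, 140.1]
ee_rot: [-2.627, -1.722, -0.0]
force: [-1.4, 2.3, 5.1]
opening: 0.128
grasp_force: 58.0
```

```bash
python3 -c "
from h import *
go(530.5,-166,141.6,71.5);print(arm.sense()['torque'].round(2))"
```

```text
t 24.1 tcp [ 530.4 -166.   140.1] psi 66.48 tilt [0.0001 0.0004] F [-1.4  2.3  5.1] grip 58.0 open 11.8 j [-0.3   0.49  0.71  1.94 -0.41  0.86  0.21]
shift [-0.0001  0.0005 -0.0075] turn -0.1115
[0.39 0.43 0.21]
```

jog_arm(rows="0 0 -0.002 0 0;0 0 -0.004 0 0;0 0 -0.006 0 0;0 0 -0.006 0 0;0 0 -0.006 0 0;0 0 -0.006 0 0;0 0 -0.006 0 0;0 0 -0.006 0 0")

```text
t: 25.1
tool_pos: [530.4, -166.0, 141.2]
ee_rot: [-2.627, -1.722, -0.0]
force: [-2.0, 3.6, 4.3]
opening: 0.129
grasp_force: 58.0
```

```bash
python3 -c "
from h import *
go(530.5,-166,141.6,71.5);print(arm.sense()['torque'].round(2))
p,d=shot('side');uv,W=cloud('side',d);C=p[uv[:,1],uv[:,0]].astype(int)
cv2.imwrite('pics/m6.png',np.clip(cv2.resize(p[220:360,220:370,::-1],(642,599),interpolation=cv2.INTER_CUBIC)*1.5,0,255).astype(np.uint8))
for t,dd in(('pushed',np.load('side5.npy')),('now',d)):
    W=cloud('side',dd)[1]
    Q=W[(np.hypot(W[:,0]-505,W[:,1]+166)<1e9)&(np.abs(np.hypot(W[:,0]-528.1,W[:,1]+167.2)-31.5)<1.3)&(W[:,2]>108)&(W[:,2]<130)&(W[:,1]<-150)];print(t,'pile top', np.percentile(Q[:,2],[50,75,90]).round(1),len(Q))"
```

```text
t 25.1 tcp [ 530.4 -166.   141.2] psi 66.47 tilt [0.0001 0.0003] F [-2.   3.6  4.3] grip 58.0 open 11.9 j [-0.31  0.48  0.71  1.94 -0.41  0.86  0.21]
shift [ 0.0002  0.0006 -0.002 ] turn -0.1117
[0.7  0.28 0.24]
pushed pile top [115.1 116.6 117.7] 153
now pile top [117.9 120.1 121.2] 179
```

View pics/m6.png

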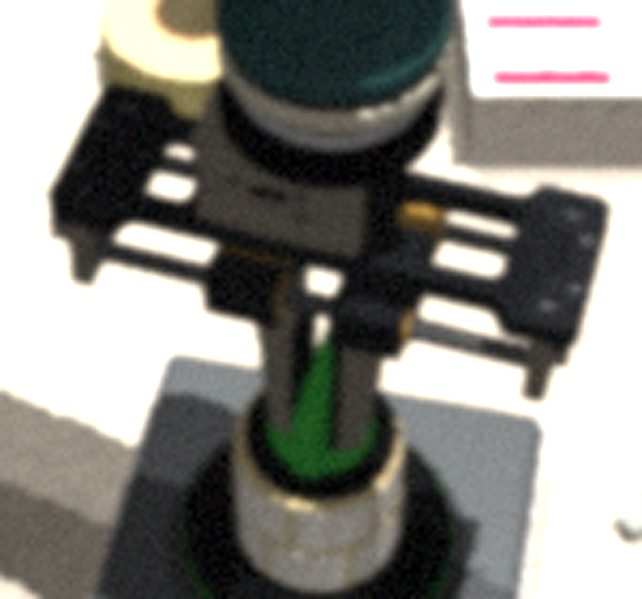

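jog_arm(rows="0 0 -0.002 0 0;0 0 -0.004 0 0;0 0 -0.006 0 0;0 0 -0.006 0 0;0 0 -0.006 0 0;0 0 -0.006 0 0;0 0 -0.006 0 0;0 0 -0.006 0 0")

```text
t: 26.15
tool_pos: [530.3, -166.0, 142.0]
ee_rot: [-2.628, -1.722, 0.0]
force: [3.4, 3.7, -11.8]
opening: 0.127
grasp_force: 58.0
```

```bash
python3 -c "
from h import *
go(530.5,-166,141.6,71.5);print(arm.sense()['torque'].round(2))"
```

```text
t 26.15 tcp [ 530.3 -166.   142. ] psi 66.48 tilt [-0.0002 -0.0001] F [  3.4   3.7 -11.8] grip 58.0 open 11.7 j [-0.31  0.48  0.71  1.94 -0.41  0.86  0.21]
shift [0.0004 0.001  0.0021] turn -0.1116
[ 0.52 -0.95  0.19]
```

Pulling up now meets -11.8 N, so the pin is held in the notch and the cap is locked. I'll take the upward pull off again.

jog_arm(rows="0 0 0.002 0 0;0 0 0.004 0 0;0 0 0.004 0 0;0 0 0.004 0 0;0 0 0.004 0 0;0 0 0.004 0 0;0 0 0.004 0 0;0 0 0.004 0 0")

```text
t: 27.15
tool_pos: [530.3, -166.1, 141.8]
ee_rot: [-2.627, -1.722, -0.0]
force: [0.5, 5.1, 1.2]
opening: 0.127
grasp_force: 58.0
```

```bash
python3 -c "
from h import *
go(530.5,-166,141.6,71.5);print(arm.sense()['torque'].round(2))"
```

```text
t 27.15 tcp [ 530.3 -166.1  141.8] psi 66.47 tilt [0.0001 0.0004] F [0.5 5.1 1.2] grip 58.0 open 11.7 j [-0.31  0.48  0.71  1.94 -0.41  0.86  0.21]
shift [0.0007 0.0006 0.0012] turn -0.1117
[ 1.13 -0.    0.23]
```

```bash
python3 -c "
from rig import arm
print(arm.sign_off())"
```

```text
the job is handed in; nothing more can be done
None
```

The small roll sits flat on the spindle and was let go; the cap is pushed in, turned a quarter clockwise and locked (a test pull met about 12 N), still gripped, and the job was handed in at about 27 s without re-checking the bystanders; no verdict came back.

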